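# Open the ratchet shelf stop for restocking

## Task

Make room in the carton bay for restocking: with the tips of the closed fingers press down the sprung release pad on top of the sliding stop and, keeping it down, push the stop along its bar, away from the row of cartons, until it is fully back against the end block. Then let the pad spring up and move clear; do not lift, tip or shift any of the cartons.

Things in the scene. Friction and masses are not known exactly. Their poses are not given: they have to be found in the camera images.
- rail: fixed part of the shelf stop: level steel bar along its y axis (y -210 to +144 mm), 20 mm wide, top 36 mm above the bench, fine teeth on its -x side. At y = -197 mm a fixed upright plate; the carton row stands between it and the stop, on the +x side of the bar. Origin on the bench surface under the bar's centre line, z up. +y is 'back', away from the cartons, where the stop must go.
- jaw (a joint): travel of the dark steel sliding stop along the bar (rail +y), m: 0 at its cartons end, 0.12 fully back against the end block. Needs 2 N plus 8 N per m/s once released. With the release up the ratchet lets it move only towards the cartons, after at most 11 mm of play backwards; the last 15 mm or so before the end block have no teeth.
- release (a joint): how far the release pad is pressed down, m: 0 up, 0.010 fully down. It frees the ratchet when pressed more than 0.006 and springs back up when let go (about 3 N to start, 6 N fully down). At the start it may stand up to 6 mm down, where the pawl rests under a tooth.
- pad_top (a point): centre of the upper face of the release pad, a flat ribbed aluminium plate 44 mm (rail x) by 48 mm (rail y) on top of the stop's carriage; 75 mm above the bench when up, 65 mm when fully down. It travels with the stop. The pad's back edge is 4 mm from the thumb stop's face.
- thumb_stop (a point): face of the thumb stop: upright dark steel tab at the back end of the carriage, 44 mm wide (rail x), 8 mm thick, top 100 mm above the bench, 25 mm above the pad. The face looks at the cartons (rail -y), so a finger standing on the pad can push it in rail +y. The point is 87.5 mm above the bench, mid-width, 28 mm behind (rail +y) the pad's centre.
- jaw_plate (a point): centre of the top edge of the stop's upright jaw plate, 62 mm above the bench: 125 mm wide (rail x, -20 to +105 mm), 6 mm thick, at the cartons end of the carriage. The carriage is 60 x 60 mm, its flat top 55 mm above the bench, its centre on the bar at rail y = -30 mm + travel.
- end_face (a point): on the top edge of the face of the end block (60 mm wide, 44 mm high) that looks at the stop: on the bar's centre line, rail y = +120 mm, 44 mm above the bench. The back face of the carriage meets this face when the stop is fully back.
- carton0: loose white carton with a tan band, 70 (its x) x 37 (its y) x 60 mm tall, about 90 g, upright; origin at the centre of its underside. One of the three in the row behind the bar.
- carton1: loose white carton with a tan band, 70 (its x) x 37 (its y) x 60 mm tall, about 90 g, upright; origin at the centre of its underside. One of the three in the row behind the bar.
- carton2: loose white carton with a tan band, 70 (its x) x 37 (its y) x 60 mm tall, about 90 g, upright; origin at the centre of its underside. One of the three in the row behind the bar.
- carton3: loose white carton with a tan band, 70 (its x) x 37 (its y) x 60 mm tall, about 90 g, upright; origin at the centre of its underside. It stands alone in front of the bar (the rail's -x side).
Things that resemble listed ones, but are neither listed nor needed, are in the scene too. What is shaped like the carton2 but black or green is not meant.

How it is judged:
On the way, in this order (a step that is already met when the one before it is completed fails the run):
1. the release pad is pressed down by the fingers while the stop is still at its starting part of the bar (value of joint release above 0.0055 m and contact force between the fingers and release above 1.5 N and value of joint jaw below 0.075 m), for 0.1 s.
2. the stop is pushed back to the end block (value of joint jaw above 0.112 m), for 0.1 s.
At the end, for the whole second after the job is handed in: The stop is within 8 mm of fully back (joint above 0.112), the release pad is up again (less than 3 mm down), and all four cartons stand upright within 20 mm of where they were (value of joint jaw above 0.112 m and value of joint release below 0.003 m and distance of each of carton0, carton1, carton2, carton3 from where it was at the start of the episode below 0.02 m and angle between each of carton0, carton1, carton2, carton3's own z axis and vertical below 0.15 rad); the robot touches nothing.
It fails at once if a carton is lifted (height (world z) of any of carton0, carton1, carton2, carton3 above 0.015 m).
It fails at once if a carton is tipped (angle between any of carton0, carton1, carton2, carton3's own z axis and vertical above 0.35 rad).
It fails at once if a carton is shifted more than 30 mm (distance of any of carton0, carton1, carton2, carton3 from where it was at the start of the episode above 0.03 m).
It also fails if it takes over 32 s, if anything falls off the work surface, if the arm or the gripper's body presses on something with over 40 N, if the wrist force passes 120 N, or if a joint passes its speed limit or range.

## Robot

A 6-joint arm with a two-finger parallel gripper is mounted at the origin on the work surface. World frame = base frame: x ahead of the robot, y to its left, z up, the work surface at z = 0. Lengths are in m, angles in rad, forces in N, time in s.
With the tool pointing down it reaches from about 0.35 to 0.85 m from the base axis. Payload 8.1 kg.
Tool frame: the origin (TCP) lies between the finger pads; the fingertips stand 14 mm ahead of it and the grasp point (between the pads) lies 5 mm behind it; z points along the fingers, y is the line along which they close (so a half turn about z gives the same grasp; the last joint's range is limited). The gripper opens to 85 mm and grips with 20 to 120 N. Pads are 22 mm wide; open, the fingers measure 114 mm over their backs; the gripper's body (76 mm by 85 mm) begins 54 mm behind the grasp point. The pads swing forward as they close: fully open they stand 13 mm farther back than shut.
Start: joints at [1.154, 0.13, 1.488, -0, 1.523, -0.085], TCP at [0.195, 0.567, 0.215] pointing down, gripper open.
Joint ranges: [-2.96, 2.96], [-0.89, 2.26], [0.02, 2.5], [-1.34, 4.48], [0, 2.73], [-2.66, 2.66]. Speed limits (rad/s): [2.39, 2.39, 2.79, 3.14, 3.14, 3.14].

## Interface

Orientations are given as a 3x3 rotation matrix whose columns are the frame's x, y, z axes.
In Python, from rig import ctrl, cams, nets gives the robot as it stands. The module is installed in compiled form; this text tells all that it offers.
- The arm moves only by the tool jog_arm, never from a script. Its arguments are lists of equal length, an entry for each row: "slide": the shift along the tool's x, y, z in m, a list of three; "delta_rot": the turn, a rotation vector about the tool's x, y, z in rad, a list of three; "jaw": the finger opening in m, from 0 to 0.0854. In form: {"slide": [[x, y, z], ...], "delta_rot": [[wx, wy, wz], ...], "jaw": [jaw, ...]}. A call has 1 to 8 rows; each row shifts and turns the commanded pose from where the row before left it, along the tool's axes as they then stand; what a row does not reach is not made up. A row lasts 1/8 s, in which the tool goes at most 62.5 mm and 10.7 degrees, less where a joint would pass 70% of its speed; a pose out of reach is approached as far as the arm can. A call with a gripper value outside its range is refused whole. The fingers move at their own pace and stop on an object; "force" is the grip in N (left out, the last holds). Time passes only in rows, so rows that do not move let the fingers close. It gives the time, the measured TCP pose, the force, the opening and the grip force at its end, in the units of the state.
- ctrl.get_obs(): the state, without advancing time (a new reading comes with each control period).
- cams.get_image(name): name is "scene" or "top"; returns a dict with "image" (420x560x3 uint8, red, green, blue), "camera_matrix" (3x3 intrinsics, pixels), "R" (3x3) and "t" (3): a world point X has camera coordinates R X + t. Camera axes: x right, y down, z forward; pixel columns grow to the right and rows downward; lengths in m; the calibration is good to about 2 mm. A picture is of the moment at which its call begins. There is no depth.
- ctrl.close_job(): hands the job in; it is judged then, once.
Trained networks look in a picture, given as the dict that the camera call returned (one of the last four; its "shot" number tells which), for a name from the list of things; names that differ only in an ending like _2 or _b are one class to them, and where a whole thing is asked for, a point or a joint stands for the part that bears it (a point fixed in the world has none). Each returns a list of dicts, best first, with "confidence" (0 to 1); they miss things now and then, are a little off and sometimes report something else, mostly with a low value. They report only what shows in the picture. A call takes as long as a camera call. They do not tell look-alikes from the thing itself.
- nets.spot_in(picture, name): "point" ([column, row] in pixels, amid what is visible of it).
The state is a dict: "clock": time; "qpos": joint angles; "joint_vel": joint speeds; "joint_efforts": joint torques, N m; "eef_pos": TCP position; "orientation": TCP orientation; "ft_force": force on the tool from outside, world axes, zero at the start; "ft_torque": the same for the moment, N m; "grip_width": opening from 0.0 (shut) to 1.0 (fully open); "grip_force": force on a finger pad.
Only numpy, scipy, OpenCV 4.12 (cv2) and the standard library are available. Lean on these libraries where they do the work, as an engineer would, in place of code of your own. Each camera call takes 0.05 s, during which the arm holds its last target. There are 200 camera calls.

## Working session

There is one attempt and no reset: what is moved stays moved. The work goes in short steps, Python scripts to look and compute and a tool call to move; the robot and the scene stay as the last step left them, time stands still between calls to the robot, and variables do not carry over. Pictures are saved under pics/ and viewed, at most 10 in all, crops included, and the job is handed in when it is done.

Besides the shell and the picture viewer there is one more tool, called after ">>>" by a JSON object that holds its "method" and its "body". jog_arm: Moves the arm, as the interface text tells. Its arguments: {"type":"object","properties":{"slide":{"type":"array"},"delta_rot":{"type":"array"},"jaw":{"type":"array"},"force":{"type":"number"}},"required":["slide","delta_rot","jaw"]}

```bash
mkdir -p pics
cat > h.py <<'E'
import numpy as np, cv2
from rig import ctrl,cams,nets
def ray(p,px):
    K,R,t=p["camera_matrix"],p["R"],p["t"]
    return -R.T@t, R.T@np.linalg.solve(K,[px[0],px[1],1])
def onz(p,px,z):
    o,d=ray(p,px); return o+d*(z-o[2])/d[2]
def proj(p,X):
    c=p["camera_matrix"]@(p["R"]@np.array(X,float)+p["t"]); return c[:2]/c[2]
E
python3 - <<'E'
from h import *
H=dict(pad_top=.073,thumb_stop=.0875,jaw_plate=.062,end_face=.044,carton0=.03,rail=.036)
for n in("scene","top"):
    p=cams.get_image(n); cv2.imwrite(f"pics/{n}0.png",p["image"][:,:,::-1])
    print(n,-p["R"].T@p["t"])
    for k,z in H.items():
        for r in nets.spot_in(p,k)[:6]: print(k,np.round(r["point"]),round(r["confidence"],2),onz(p,r["point"],z).round(3))
print(ctrl.get_obs())
E
```

```text
scene [ 0.90587829 -0.48392253  0.57747146]
pad_top [284. 189.] 0.92 [0.49  0.036 0.073]
thumb_stop [298. 206.] 0.61 [0.547 0.001 0.087]
jaw_plate [297. 205.] 0.75 [0.525 0.028 0.062]
end_face [280. 224.] 0.8 [ 0.522 -0.01   0.044]
carton0 [270. 154.] 0.83 [0.361 0.151 0.03 ]
carton0 [255. 258.] 0.7 [ 0.534 -0.085  0.03 ]
carton0 [212. 193.] 0.69 [ 0.366 -0.014  0.03 ]
carton0 [349. 278.] 0.68 [ 0.668 -0.025  0.03 ]
carton0 [233. 273.] 0.6 [ 0.531 -0.13   0.03 ]
carton0 [299. 338.] 0.58 [ 0.679 -0.156  0.03 ]
rail [284. 222.] 0.57 [0.518 0.005 0.036]
top [ 0.43498498 -0.03522131  1.06430157]
pad_top [242. 249.] 0.91 [0.494 0.039 0.073]
thumb_stop [241. 251.] 0.74 [0.49  0.041 0.088]
thumb_stop [246. 247.] 0.61 [0.498 0.032 0.088]
jaw_plate [245. 247.] 0.8 [0.499 0.035 0.062]
jaw_plate [316. 236.] 0.68 [ 0.525 -0.104  0.062]
end_face [253. 253.] 0.97 [0.489 0.02  0.044]
carton0 [315. 236.] 0.97 [ 0.527 -0.105  0.03 ]
carton0 [294. 227.] 0.97 [ 0.545 -0.061  0.03 ]
carton0 [337. 234.] 0.71 [ 0.533 -0.149  0.03 ]
carton0 [270. 318.] 0.68 [ 0.361 -0.017  0.03 ]
carton0 [192. 316.] 0.67 [
[... 262 characters left out ...]
52300907e+00, -8.53933364e-02]), 'joint_vel': array([-0.00020222, -0.00220869, -0.00122025, -0.00069222,  0.00033951,
       -0.0007564 ]), 'joint_efforts': array([-2.19311274e-03, -5.69156635e+01, -5.00748575e+01, -3.55452967e-04,
        1.18580727e-03, -2.19104231e-05]), 'eef_pos': array([0.19542174, 0.56729831, 0.21462865]), 'orientation': array([[-9.45460168e-01,  3.25737733e-01,  1.45008548e-05],
       [ 3.25737733e-01,  9.45460167e-01,  4.39056389e-05],
       [ 5.91742695e-07,  4.62345083e-05, -9.99999999e-01]]), 'ft_force': array([ 0.38057102, -0.61910782, -0.47884345]), 'ft_torque': array([ 0.01689857, -0.02003594, -0.00203033]), 'grip_force': 0.0, 'grip_width': 1.001560190444838}
```

View pics/scene0.png

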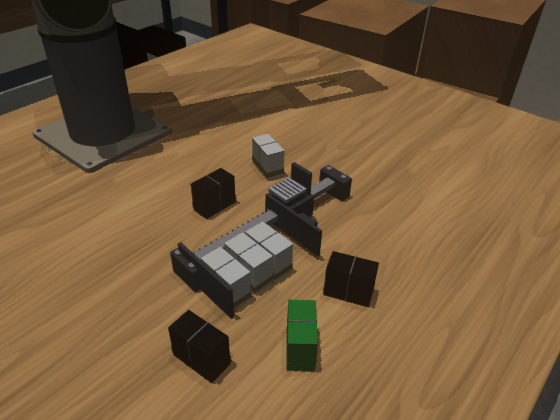

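View pics/top0.png

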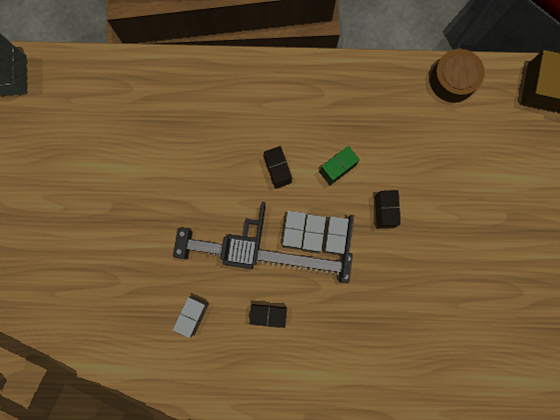

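The scene shows the stop with its ribbed pad at scene (287,190) / top (240,250), the end block at top (181,243), and the cartons-end plate at top (348,255). There is only one pad. The thumb stop at scene (301,175) could be mistaken for the jaw plate at scene (295,222) or the end block at scene (335,182). The row cartons are white, at top (294..337,232), and the lone carton is at top (191,316). The black and green boxes are decoys.

Run:
```python
from h import *
p=cams.get_image("top"); q=cams.get_image("scene")
a=cv2.resize(p["image"][190:300,165:365],None,fx=4,fy=4,interpolation=2)[:,:,::-1]
cv2.imwrite("pics/c1.png",a)
b=cv2.resize(q["image"][150:240,250:370],None,fx=6,fy=6,interpolation=2)[:,:,::-1]
cv2.imwrite("pics/c2.png",b)
```

```text
(no output)
```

View pics/c1.png

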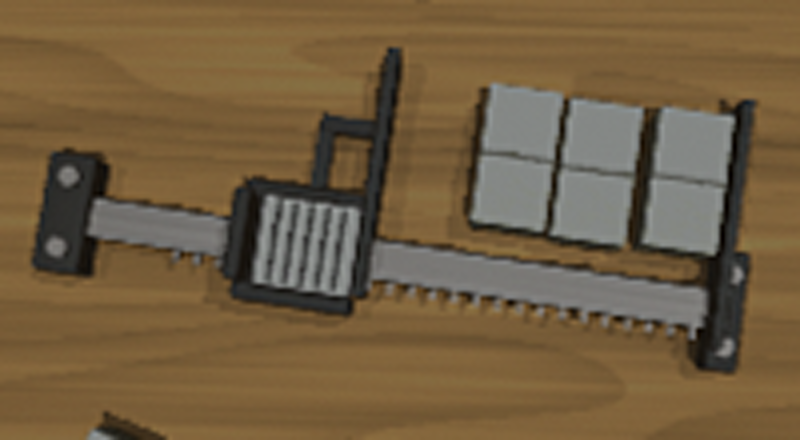

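View pics/c2.png

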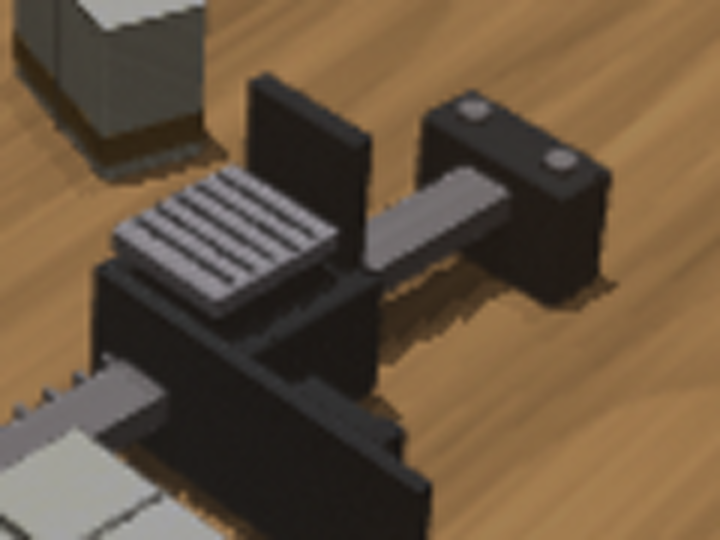

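Run:
```python
from h import *
from scipy.optimize import least_squares
p=cams.get_image("top"); q=cams.get_image("scene")
T=lambda u,v:(u/4+165-.4,v/4+190-.4); S=lambda u,v:(u/6+250-.4,v/6+150-.4)
E=[(-30,120,44),(30,120,44)]
# (cam, pixel, rail x,y, z, moves, padheight)
C=[(p,T(92,275),-30,120,44,0,0),(p,T(105,152),30,120,44,0,0),(q,S(425,112),-30,120,44,0,0),(q,S(555,197),30,120,44,0,0),
(q,S(250,82),-22,28,100,1,0),(q,S(362,146),22,28,100,1,0),
(q,S(232,165),-22,24,0,1,1),(q,S(338,235),22,24,0,1,1),(q,S(112,235),-22,-24,0,1,1),(q,S(218,300),22,-24,0,1,1),
(p,T(262,195),22,24,0,1,1),(p,T(362,207),22,-24,0,1,1),(p,T(350,300),-22,-24,0,1,1),(p,T(250,285),-22,24,0,1,1)]
def W(v,x,y,z): 
    c,s=np.cos(v[2]),np.sin(v[2]); return np.array([v[0]+c*x-s*y,v[1]+s*x+c*y,z])
def f(v):
    return np.concatenate([proj(k,W(v,x/1e3,y/1e3+m*v[3],v[4] if h else z/1e3))-u for k,u,x,y,z,m,h in C])
r=least_squares(f,[.5,-.06,-.14,.06,.073]);v=r.x
print(v.round(4),"travel",v[3]+.036, np.abs(r.fun).reshape(-1,2).round(1).tolist())
print("pad",W(v,0,v[3],v[4]),"thumb",W(v,0,v[3]+.028,.0875),"yaw",v[2])
o=ctrl.get_obs(); R=o["orientation"]
print(np.arctan2(R[1,1],R[0,1]), o["clock"])
np.save("v.npy",v)
```

```text
[ 0.4906  0.0327 -0.127   0.0099  0.0712] travel 0.045941306399301926 [[2.4, 0.8], [0.4, 0.6], [2.2, 1.2], [0.0, 1.4], [0.7, 0.6], [1.1, 0.0], [0.1, 0.1], [0.2, 0.0], [0.6, 0.6], [0.5, 0.8], [0.4, 0.8], [0.5, 0.1], [1.1, 1.1], [0.4, 1.1]]
pad [0.49183284 0.04256243 0.07118787] thumb [0.49537893 0.07033697 0.0875    ] yaw -0.12698739987168306
1.2389595256870247 0.9
```

>>> {"method": "jog_arm", "body": {"slide": [[0,0,0],[0,0,0],[0,0,0],[0,0,0],[0,0,0],[0,0,0],[0,0,0],[0,0,0]], "delta_rot": [[0,0,0.171],[0,0,0.171],[0,0,0.171],[0,0,0.171],[0,0,0.171],[0,0,0.171],[0,0,0.171],[0,0,0.171]], "jaw": [0,0,0,0,0,0,0,0], "force": 40}}

```text
clock: 1.9
eef_pos: [0.1954, 0.5673, 0.2146]
orientation: [[0.134, 0.991, 0.0], [0.991, -0.134, 0.0], [0.0, 0.0, -1.0]]
ft_force: [0.4, -0.8, -0.3]
grip_width: 0.003
grip_force: 0.0
```

>>> {"method": "jog_arm", "body": {"slide": [[-0.039,0.0303,0],[-0.039,0.0303,0],[-0.039,0.0303,0],[-0.039,0.0303,0],[-0.039,0.0303,0],[-0.039,0.0303,0],[-0.039,0.0303,0],[-0.039,0.0303,0]], "delta_rot": [[0,0,0],[0,0,0],[0,0,0],[0,0,0],[0,0,0],[0,0,0],[0,0,0],[0,0,0]], "jaw": [0,0,0,0,0,0,0,0]}}

```text
clock: 2.9
eef_pos: [0.3964, 0.2253, 0.2149]
orientation: [[0.129, 0.992, 0.001], [0.992, -0.129, 0.0], [0.0, 0.001, -1.0]]
ft_force: [0.3, 0.1, 0.5]
grip_width: 0.004
grip_force: 0.0
```

>>> {"method": "jog_arm", "body": {"slide": [[-0.039,0.0303,0.015],[-0.039,0.0303,0.015],[-0.039,0.0303,0.015],[-0.039,0.0303,0.015],[0,0,0.02],[0,0,0],[0,0,0]], "delta_rot": [[0,0,0],[0,0,0],[0,0,0],[0,0,0],[0,0,0],[0,0,0],[0,0,0]], "jaw": [0,0,0,0,0,0,0]}}

```text
clock: 3.78
eef_pos: [0.496, 0.0568, 0.1354]
orientation: [[0.128, 0.992, 0.001], [0.992, -0.128, 0.0], [0.0, 0.001, -1.0]]
ft_force: [0.6, 0.4, 0.3]
grip_width: -0.001
grip_force: 0.0
```

Run:
```python
from h import *
o=ctrl.get_obs(); e=o["eef_pos"]; print(e,o["clock"],o["ft_force"])
p=cams.get_image("scene"); tip=e+[0,0,-.014]; print("tip px",proj(p,tip),proj(p,[.4935,.0555,.0712]))
cv2.imwrite("pics/c3.png",cv2.resize(p["image"][110:240,240:370],None,fx=4.5,fy=4.5,interpolation=2)[:,:,::-1])
```

```text
[0.4959506  0.05683034 0.13535534] 3.775 [0.63759492 0.43238898 0.26377089]
tip px [295.33342004 161.15226474] [292.52267292 185.41739861]
```

View pics/c3.png

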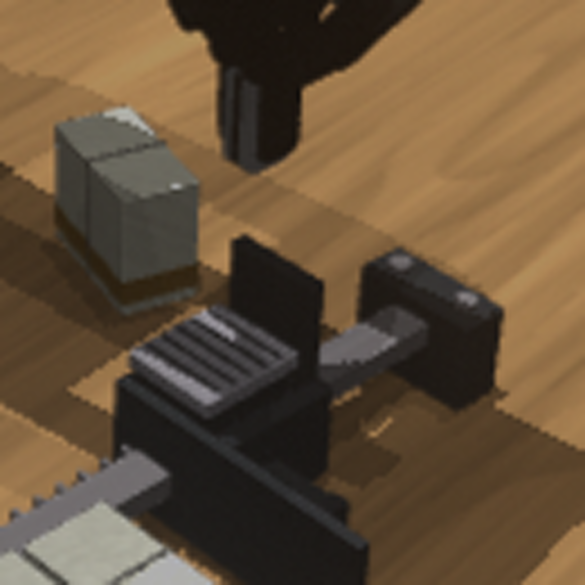

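The fingertip shows at crop (258,167), about 14 px higher than projected. I'll check this with the top view before going down.

Run:
```python
from h import *
o=ctrl.get_obs(); e=o["eef_pos"]; tip=e+[0,0,-.014]
q=cams.get_image("scene"); p=cams.get_image("top")
print(e, proj(q,tip),proj(p,tip),proj(p,e+[0,0,.14]))
print("tip seen at z=.121:",onz(q,(297,147),.121))
a=np.hstack([cv2.resize(p["image"][200:300,170:290],None,fx=4,fy=4,interpolation=2),
 cv2.resize(q["image"][90:190,260:340],None,fx=4,fy=4,interpolation=2)])
cv2.imwrite("pics/c4.png",np.clip(a*1.6,0,255)[:,:,::-1])
```

```text
[0.49624837 0.05696226 0.13573657] [295.53476414 160.99317715] [230.98647814 246.26616735] [221.58099695 239.57436544]
tip seen at z=.121: [0.47075219 0.09281463 0.121     ][ WARN:0@2.580] global loadsave.cpp:1063 imwrite_ Unsupported depth image for selected encoder is fallbacked to CV_8U.
```

View pics/c4.png

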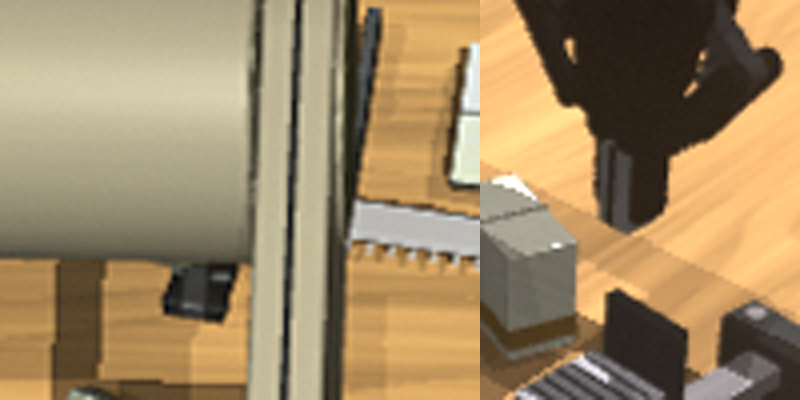

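The top view puts the gripper's xy where expected, since its visible knuckle at px (220,272) matches. The tip may therefore sit higher than the nominal figure. I'll go down carefully and watch the force.

>>> {"method": "jog_arm", "body": {"slide": [[-0.004,-0.0025,0.01],[0,0,0.015],[0,0,0.015],[0,0,0.005],[0,0,0],[0,0,0]], "delta_rot": [[0,0,0],[0,0,0],[0,0,0],[0,0,0],[0,0,0],[0,0,0]], "jaw": [0,0,0,0,0,0]}}

```text
clock: 4.68
eef_pos: [0.4932, 0.0528, 0.09]
orientation: [[0.129, 0.992, 0.001], [0.992, -0.129, -0.0], [0.0, 0.001, -1.0]]
ft_force: [-0.1, -1.2, 0.1]
grip_width: 0.001
grip_force: 0.0
```

Run:
```python
from h import *
o=ctrl.get_obs(); e=o["eef_pos"]; print(e,o["ft_force"])
q=cams.get_image("scene"); print(proj(q,e+[0,0,-.014]),proj(q,e))
cv2.imwrite("pics/c5.png",np.clip(cv2.resize(q["image"][120:220,250:350],None,fx=6,fy=6,interpolation=2)*1.5,0,255).astype(np.uint8)[:,:,::-1])
```

```text
[0.49322546 0.05277341 0.09004808] [-0.08355136 -1.15176958  0.06899323]
[291.49303849 183.78160134] [291.79327228 177.08035053]
```

View pics/c5.png

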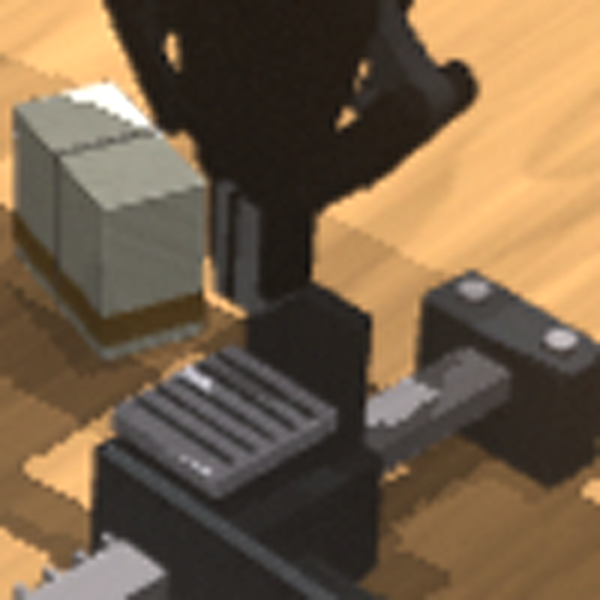

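Expected tip at (291.5,184), seen near (293.7,170): the fingers hang in front of the thumb stop, with the tips still clear of the pad. I'll keep lowering in small steps and watch the force.

>>> {"method": "jog_arm", "body": {"slide": [[0,0,0.004],[0,0,0.002],[0,0,0],[0,0,0]], "delta_rot": [[0,0,0],[0,0,0],[0,0,0],[0,0,0]], "jaw": [0,0,0,0]}}

```text
clock: 5.22
eef_pos: [0.4928, 0.0527, 0.0836]
orientation: [[0.129, 0.992, 0.0], [0.992, -0.129, -0.0], [-0.0, 0.0, -1.0]]
ft_force: [0.3, 0.1, 0.1]
grip_width: 0.002
grip_force: 0.0
```

>>> {"method": "jog_arm", "body": {"slide": [[0,0,0.003],[0,0,0],[0,0,0]], "delta_rot": [[0,0,0],[0,0,0],[0,0,0]], "jaw": [0,0,0]}}

```text
clock: 5.6
eef_pos: [0.4927, 0.0528, 0.0805]
orientation: [[0.129, 0.992, -0.0], [0.992, -0.129, 0.0], [-0.0, -0.0, -1.0]]
ft_force: [-0.4, -0.4, -0.1]
grip_width: 0.001
grip_force: 0.0
```

>>> {"method": "jog_arm", "body": {"slide": [[0,0,0.004],[0,0,0.004],[0,0,0],[0,0,0]], "delta_rot": [[0,0,0],[0,0,0],[0,0,0],[0,0,0]], "jaw": [0,0,0,0]}}

```text
clock: 6.1
eef_pos: [0.4928, 0.0528, 0.0725]
orientation: [[0.129, 0.992, -0.0], [0.992, -0.129, 0.0], [-0.0, -0.0, -1.0]]
ft_force: [-0.7, 0.7, -0.2]
grip_width: 0.001
grip_force: 0.0
```

Run:
```python
from h import *
o=ctrl.get_obs(); e=o["eef_pos"]; print(e,o["ft_force"])
q=cams.get_image("scene"); print(proj(q,e+[0,0,-.014]),proj(q,e))
cv2.imwrite("pics/c6.png",np.clip(cv2.resize(q["image"][140:220,260:340],None,fx=7,fy=7,interpolation=2)*2.,0,255).astype(np.uint8)[:,:,::-1])
```

```text
[0.49276473 0.0527505  0.07254851] [-0.66294011  0.73947763 -0.17373148]
[290.91040517 191.85883055] [291.20046815 185.33266694]
```

View pics/c6.png

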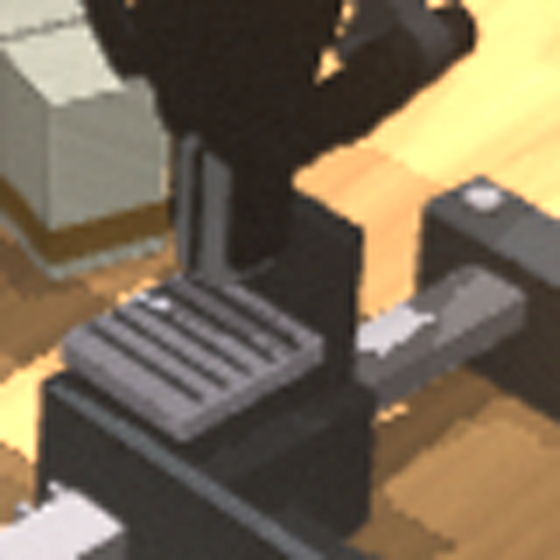

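The tips are over the pad, in front of the thumb stop, at crop (230,278). They still look about 15 mm above the pad, so I'll continue down.

>>> {"method": "jog_arm", "body": {"slide": [[0,0,0.004],[0,0,0.004],[0,0,0],[0,0,0]], "delta_rot": [[0,0,0],[0,0,0],[0,0,0],[0,0,0]], "jaw": [0,0,0,0]}}

```text
clock: 6.65
eef_pos: [0.4928, 0.0528, 0.0645]
orientation: [[0.129, 0.992, -0.0], [0.992, -0.129, 0.0], [0.0, -0.0, -1.0]]
ft_force: [-0.7, 0.4, -0.6]
grip_width: -0.002
grip_force: 0.0
```

>>> {"method": "jog_arm", "body": {"slide": [[0,0,0.003],[0,0,0],[0,0,0]], "delta_rot": [[0,0,0],[0,0,0],[0,0,0]], "jaw": [0,0,0]}}

```text
clock: 7.02
eef_pos: [0.4928, 0.0528, 0.0616]
orientation: [[0.129, 0.992, -0.0], [0.992, -0.129, -0.0], [-0.0, -0.0, -1.0]]
ft_force: [0.3, -0.3, 0.7]
grip_width: -0.004
grip_force: 0.0
```

>>> {"method": "jog_arm", "body": {"slide": [[0,0,0.003],[0,0,0],[0,0,0]], "delta_rot": [[0,0,0],[0,0,0],[0,0,0]], "jaw": [0,0,0]}}

```text
clock: 7.4
eef_pos: [0.4928, 0.0528, 0.0585]
orientation: [[0.129, 0.992, -0.0], [0.992, -0.129, -0.0], [-0.0, -0.0, -1.0]]
ft_force: [-1.8, -0.2, 0.6]
grip_width: 0.001
grip_force: 0.0
```

Run:
```python
from h import *
o=ctrl.get_obs(); e=o["eef_pos"]; print(e,o["ft_force"],o["ft_torque"])
q=cams.get_image("scene"); print(proj(q,e+[0,0,-.014]),proj(q,e))
cv2.imwrite("pics/c7.png",np.clip(cv2.resize(q["image"][140:220,260:340],None,fx=7,fy=7,interpolation=2)*2.,0,255).astype(np.uint8)[:,:,::-1])
```

```text
[0.49275395 0.05276284 0.05852169] [-1.77722701 -0.23647162  0.63022947] [ 0.01532932 -0.02171539  0.00614507]
[290.62546641 198.25655545] [290.90952295 191.86539445]
```

View pics/c7.png

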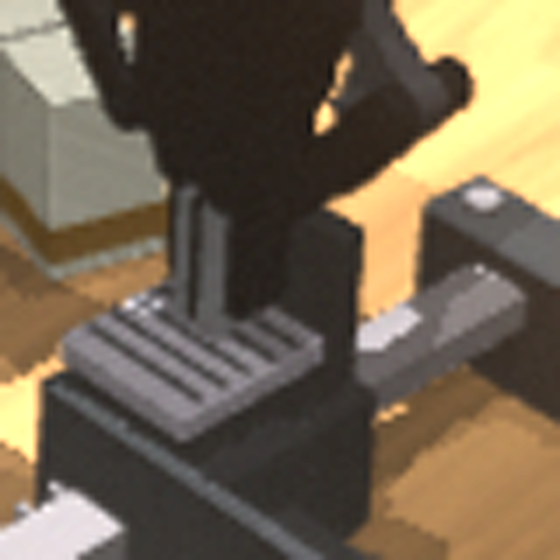

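The tips are now practically on the pad, at crop (232,315). Next I press.

>>> {"method": "jog_arm", "body": {"slide": [[0,0,0.003],[0,0,0],[0,0,0]], "delta_rot": [[0,0,0],[0,0,0],[0,0,0]], "jaw": [0,0,0]}}

```text
clock: 7.82
eef_pos: [0.4931, 0.0527, 0.0559]
orientation: [[0.129, 0.992, 0.001], [0.992, -0.129, -0.0], [0.0, 0.001, -1.0]]
ft_force: [-0.0, -0.1, 3.4]
grip_width: 0.003
grip_force: 1.1
```

>>> {"method": "jog_arm", "body": {"slide": [[0,0,0.003],[0,0,0],[0,0,0]], "delta_rot": [[0,0,0],[0,0,0],[0,0,0]], "jaw": [0,0,0]}}

```text
clock: 8.2
eef_pos: [0.4931, 0.0528, 0.0529]
orientation: [[0.129, 0.992, 0.001], [0.992, -0.129, 0.0], [0.0, 0.001, -1.0]]
ft_force: [0.6, 0.9, 3.4]
grip_width: 0.003
grip_force: 2.1
```

>>> {"method": "jog_arm", "body": {"slide": [[0,0,0.0015],[0,0,0],[0,0,0]], "delta_rot": [[0,0,0],[0,0,0],[0,0,0]], "jaw": [0,0,0]}}

```text
clock: 8.57
eef_pos: [0.4931, 0.0527, 0.0513]
orientation: [[0.129, 0.992, 0.001], [0.992, -0.129, -0.0], [0.0, 0.001, -1.0]]
ft_force: [2.4, 0.1, 5.5]
grip_width: -0.001
grip_force: 2.3
```

>>> {"method": "jog_arm", "body": {"slide": [[0,0,0.0015],[0,0,0],[0,0,0]], "delta_rot": [[0,0,0],[0,0,0],[0,0,0]], "jaw": [0,0,0]}}

```text
clock: 8.95
eef_pos: [0.4931, 0.0527, 0.0498]
orientation: [[0.129, 0.992, 0.001], [0.992, -0.129, -0.0], [0.0, 0.001, -1.0]]
ft_force: [2.8, -0.3, 5.7]
grip_width: 0.005
grip_force: 2.5
```

About 9 mm down at 5.7 N. Next I push along rail +y (tool +x).

>>> {"method": "jog_arm", "body": {"slide": [[0.003,0,0],[0.004,0,0],[0.005,0,0],[0.005,0,0],[0.006,0,0],[0.006,0,0],[0.006,0,0],[0,0,0]], "delta_rot": [[0,0,0],[0,0,0],[0,0,0],[0,0,0],[0,0,0],[0,0,0],[0,0,0],[0,0,0]], "jaw": [0,0,0,0,0,0,0,0]}}

```text
clock: 9.95
eef_pos: [0.4973, 0.0878, 0.0496]
orientation: [[0.128, 0.992, -0.0], [0.992, -0.128, 0.0], [0.0, -0.0, -1.0]]
ft_force: [2.0, 1.7, 5.3]
grip_width: 0.0
grip_force: 2.6
```

>>> {"method": "jog_arm", "body": {"slide": [[0.005,0,0],[0.006,0,0],[0.006,0,0],[0.006,0,0],[0.006,0,0],[0.005,0,0],[0.003,0,0],[0,0,0]], "delta_rot": [[0,0,0],[0,0,0],[0,0,0],[0,0,0],[0,0,0],[0,0,0],[0,0,0],[0,0,0]], "jaw": [0,0,0,0,0,0,0,0]}}

```text
clock: 10.95
eef_pos: [0.5018, 0.1242, 0.0494]
orientation: [[0.128, 0.992, -0.001], [0.992, -0.128, -0.0], [-0.0, -0.001, -1.0]]
ft_force: [0.5, -0.1, 5.6]
grip_width: -0.003
grip_force: 2.6
```

>>> {"method": "jog_arm", "body": {"slide": [[0.002,0,0],[0.002,0,0],[0,0,0],[0,0,0]], "delta_rot": [[0,0,0],[0,0,0],[0,0,0],[0,0,0]], "jaw": [0,0,0,0]}}

```text
clock: 11.45
eef_pos: [0.5022, 0.1279, 0.0494]
orientation: [[0.129, 0.992, -0.001], [0.992, -0.129, -0.0], [-0.001, -0.001, -1.0]]
ft_force: [0.6, -0.7, 4.9]
grip_width: -0.001
grip_force: 2.6
```

Run:
```python
from h import *
o=ctrl.get_obs(); print(o["eef_pos"],o["ft_force"],o["clock"])
q=cams.get_image("scene")
cv2.imwrite("pics/c8.png",np.clip(cv2.resize(q["image"][120:270,170:370],None,fx=4,fy=4,interpolation=2)*1.6,0,255).astype(np.uint8)[:,:,::-1])
```

```text
[0.50218751 0.12792154 0.04940681] [ 0.63187944 -0.66189961  4.85936852] 11.45
```

View pics/c8.png

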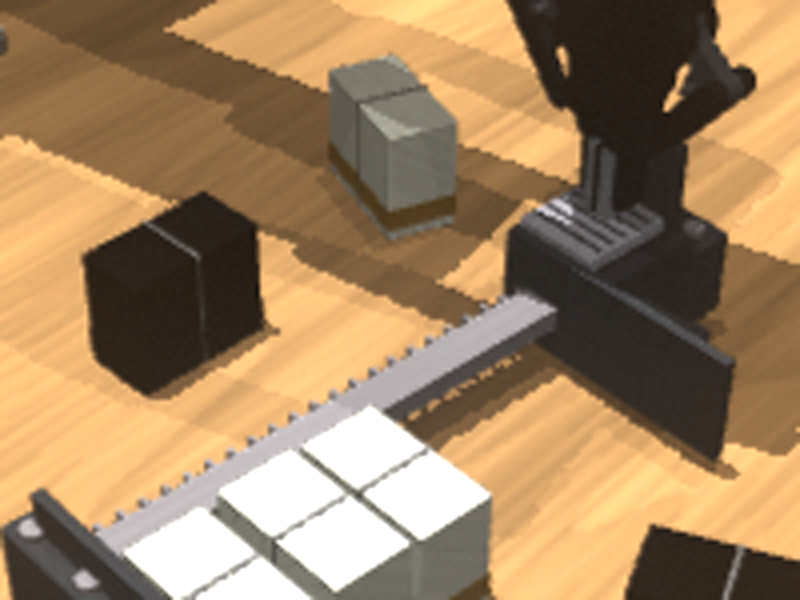

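The stop has followed almost to the end block, with the pad down and the cartons where they were. I'll push on until the force rises.

>>> {"method": "jog_arm", "body": {"slide": [[0.002,0,0],[0.002,0,0],[0,0,0]], "delta_rot": [[0,0,0],[0,0,0],[0,0,0]], "jaw": [0,0,0]}}

```text
clock: 11.88
eef_pos: [0.5026, 0.1316, 0.0493]
orientation: [[0.129, 0.992, -0.001], [0.992, -0.129, -0.001], [-0.001, -0.001, -1.0]]
ft_force: [-0.0, -2.1, 5.1]
grip_width: 0.0
grip_force: 2.6
```

>>> {"method": "jog_arm", "body": {"slide": [[0.002,0,0],[0.002,0,0],[0,0,0]], "delta_rot": [[0,0,0],[0,0,0],[0,0,0]], "jaw": [0,0,0]}}

```text
clock: 12.25
eef_pos: [0.5029, 0.1355, 0.0492]
orientation: [[0.129, 0.992, -0.002], [0.992, -0.129, -0.001], [-0.001, -0.002, -1.0]]
ft_force: [-0.2, -2.8, 5.1]
grip_width: 0.001
grip_force: 2.6
```

>>> {"method": "jog_arm", "body": {"slide": [[0.002,0,0],[0.001,0,0],[0,0,0]], "delta_rot": [[0,0,0],[0,0,0],[0,0,0]], "jaw": [0,0,0]}}

```text
clock: 12.62
eef_pos: [0.503, 0.1363, 0.0492]
orientation: [[0.129, 0.992, -0.003], [0.992, -0.129, -0.005], [-0.005, -0.002, -1.0]]
ft_force: [-4.0, -14.0, 9.0]
grip_width: -0.005
grip_force: 8.7
```

>>> {"method": "jog_arm", "body": {"slide": [[0.002,0,0],[0.001,0,0],[0,0,0]], "delta_rot": [[0,0,0],[0,0,0],[0,0,0]], "jaw": [0,0,0]}}

```text
clock: 13.0
eef_pos: [0.5029, 0.1363, 0.0492]
orientation: [[0.13, 0.992, -0.004], [0.992, -0.13, -0.009], [-0.01, -0.003, -1.0]]
ft_force: [-6.6, -28.5, 14.5]
grip_width: 0.0
grip_force: 17.1
```

The stop is hard against the end block. I'll release the push and lift off.

>>> {"method": "jog_arm", "body": {"slide": [[-0.003,0,0],[-0.002,0,0],[0,0,-0.006],[0,0,-0.02],[0,0,-0.04],[0,0,-0.05],[0,0,0],[0,0,0]], "delta_rot": [[0,0,0],[0,0,0],[0,0,0],[0,0,0],[0,0,0],[0,0,0],[0,0,0],[0,0,0]], "jaw": [0,0,0,0,0,0,0,0]}}

```text
clock: 14.0
eef_pos: [0.503, 0.1372, 0.1649]
orientation: [[0.128, 0.992, -0.001], [0.992, -0.128, -0.0], [-0.0, -0.001, -1.0]]
ft_force: [-0.4, 0.1, 0.4]
grip_width: -0.003
grip_force: 0.0
```

Run:
```python
from h import *
o=ctrl.get_obs(); print(o["eef_pos"],o["ft_force"],o["clock"])
q=cams.get_image("scene"); v=np.load("v.npy")
for y in (.078,.084): print("expected pad px",y,proj(q,[v[0]-np.sin(v[2])*y,v[1]+np.cos(v[2])*y,.075]))
for r in nets.spot_in(q,"pad_top"): print(r["point"],r["confidence"])
for r in nets.spot_in(q,"carton0")[:7]: print(np.round(r["point"]),r["confidence"])
```

```text
[0.50302776 0.13718867 0.16487332] [-0.37161773  0.08953771  0.391201  ] 14.0
expected pad px 0.078 [315.17329627 171.39139301]
expected pad px 0.084 [317.54438395 170.10660361]
[315.2, 170.2] 0.62
[269.6, 153.5] 0.39
[301. 339.] 0.96
[349. 279.] 0.91
[268. 154.] 0.82
[199. 343.] 0.8
[253. 257.] 0.75
[233. 269.] 0.68
[272. 248.] 0.62
```

The arm never actually moved back from the end block, the pad shows at its fully-back place, and the cartons haven't moved. I'm handing in.

```bash
python3 -c "
from rig import ctrl
print(ctrl.close_job())"
```

```text
the job is handed in; nothing more can be done
None
```

The job is handed in at about 14 s: the stop was pushed hard against the end block with the pad held down, the arm lifted clear, and the cartons showed no visible shift. I did not measure the pad's height after letting go, and no verdict came back.

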